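Roll a square tube hole side up, set it against the stop and lay its weld pad

TASK

The square tube lies on the welding plate with its drilled hole underneath. Roll it over along the plate towards the bolted angle stop, one face at a time, letting it settle flat on each face and never picking it up, until the hole is on top, then push it flat against the stop. Then lay the steel pad that has a hole on the tube, its long side along the tube and its hole over the tube's hole, let go of it only once it is down, and leave the plain coupons and the other tools where they are.

Things in the scene. Friction and masses are not known exactly. Their poses are not given: they have to be found in the camera images.
- weldplate: Welding plate: fixed dark steel slab, 420 x 660 x 20 mm thick, on the wooden bench; its top is 20 mm above the bench. Origin at the centre of its underside; x away from the robot, y along the stop, z up. The stop is a fixed steel angle bolted on it: an upright face 40 mm high and 360 mm long turned to the robot, its 35 mm wide foot with two hex bolts behind.
- stop (a point): Middle of the stop's front face, at the level of the plate's top surface. x points away from the robot, at right angles into the stop; y runs along the stop; z up.
- tube_centre (a point): Centre of the loose square tube: 50 x 50 mm section, 200 mm long, 3 mm wall, open ends, about 0.9 kg, friction about 0.6. y runs along the tube. It starts hole face down, parallel to the stop within 7 degrees, its front 120 to 170 mm from it. A roll turns it 90 degrees over its lower edge on the stop side and carries it 50 mm; past 45 degrees it falls over by itself. Two rolls bring the hole up.
- tube_hole (a point): Centre of the 24 mm round hole, on the outer surface of the one wall of the tube that has it, mid-way across that face and 35 mm from mid-length. z points out of that face (straight down at the start), y runs along the tube.
- pad_centre (a point): Centre (half-way up) of the loose steel weld pad: a flat rectangle 60 x 40 x 8 mm with a 12 mm hole through its middle, 0.15 kg, lying flat on the plate at the right-hand side in a row with two plain coupons, in any of the three places. x runs along its 60 mm side, y along its 40 mm side, z up.
- coupon_a: Plain steel coupon, 60 x 40 x 8 mm, no hole, lying flat beside the pad; not to be disturbed. Origin at the centre of its underside.
- coupon_b: Plain square steel coupon, 50 x 50 x 6 mm, no hole, lying flat beside the pad; not to be disturbed. Origin at the centre of its underside.
- magnet: Flat hexagonal welding magnet, about 88 mm across its corners and 18 mm high, lying at the left of the plate; not to be disturbed. Origin at the centre of its underside.
- chipping_hammer: Chipping hammer, about 230 mm long along x with the head at +x, 25 mm high, lying at the left of the plate; not to be disturbed. Origin at its underside.
- g_clamp: G clamp, about 75 x 200 x 20 mm, lying flat behind the stop; not to be disturbed. Origin at its underside.
There are look-alikes about, which are no part of the job. Leave any black or red look-alike of the part that bears pad_centre alone.

How it is judged:
On the way, in this order (a step that is already met when the one before it is completed fails the run):
1. the tube has been rolled over one face and rests flat, its hole to the side (angle between tube_hole's own z axis and vertical between 1.5 and 1.64 rad and height (world z) of tube_centre below 0.048 m), for 0.2 s.
2. the hole is on top and the tube lies flat against the stop (angle between tube_hole's own z axis and vertical below 0.07 rad and x of tube_centre in the frame of stop above -0.029 m and angle between the y axis of tube_centre and the y axis of stop, either way round below 0.03 rad), for 0.2 s.
At the end, for the whole second after the job is handed in: Hole up within 4 degrees; tube against the stop: gap under 4 mm, parallel within 1.7 degrees, middles within 100 mm along it; the holed pad flat on the tube, holes concentric within 6 mm, long side along the tube within 8 degrees; all released and at rest (all of step 2 and x of tube_centre in the frame of stop below -0.02 m and y of tube_centre in the frame of stop between -0.1 and 0.1 m and horizontal distance between pad_centre and tube_hole below 0.006 m and z of pad_centre in the frame of tube_hole between 0.001 and 0.007 m and angle between the x axis of pad_centre and the y axis of tube_hole, either way round below 0.14 rad and linear speed of each of tube, pad below 0.01 m/s); the robot touches nothing.
It fails at once if the tube is picked up off the plate (its centre more than 20 mm higher than rolling needs) (height (world z) of tube_centre above 0.076 m).
It fails at once if the pad is let go more than 2 cm above the tube (height (world z) of pad_centre above 0.096 m and contact force between pad and the fingers below 0.1 N).
It fails at once if a coupon or tool on the plate is moved more than 25 mm (distance of any of coupon_a, coupon_b, magnet, chipping_hammer, g_clamp from where it was at the start of the episode above 0.025 m).
It also fails if it takes over 70 s, if anything falls off the work surface, if the arm or the gripper's body presses on something with over 40 N, if the wrist force passes 120 N, or if a joint passes its speed limit or range.

ROBOT

A 6-joint arm with a two-finger parallel gripper is mounted at the origin on the work surface. World frame = base frame: x ahead of the robot, y to its left, z up, the work surface at z = 0. Lengths are in m, angles in rad, forces in N, time in s.
With the tool pointing down it reaches from about 0.325 to 0.85 m from the base axis. Payload 15.5 kg.
Tool frame: the origin (TCP) lies midway between the tips of the shut fingers; the grasp point (between the pads) lies 19 mm behind it (grip_point_offset is the distance from the TCP to the grasp point, in m); z points along the fingers, y is the line along which they close (so a half turn about z gives the same grasp; the last joint's range is limited). The gripper opens to 91 mm and grips with 3 to 60 N. Pads are 32 mm wide; open, the fingers measure 118 mm over their backs; the gripper's body (76 mm by 178 mm) begins 60 mm behind the grasp point.
Start: joints at [1.141, 0.494, 1.345, -0, 1.302, -0.096], TCP at [0.205, 0.59, 0.214] pointing down, gripper open.
Joint ranges: [-2.91, 2.91], [-0.82, 2.16], [0.22, 2.67], [-1.22, 4.37], [0.12, 2.79], [-3.08, 3.08]. Speed limits (rad/s): [1.89, 1.89, 2.57, 3.01, 3.01, 3.01].

INTERFACE

Orientations are given as a unit quaternion [x, y, z, w].
In Python, from bench import * gives the robot as it stands. The module is installed in compiled form; this text tells all that it offers.
- The arm moves only by the tool carry_out, never from a script. Its argument "rows" is a list of rows, each an object with "gripper": the gripper command: -1 is shut, 1 is fully open, values between are in proportion; "delta_pos": the shift along the tool's x, y, z scaled (see below), a list of three; "dr": the turn, a rotation vector about the tool's x, y, z scaled (see below), a list of three. A call has 1 to 12 rows; each row is the pose to reach, as a shift and turn from the pose commanded when the call began, along the tool's axes at that moment, turning the shorter way round; what a row does not reach only later rows make up. The controller multiplies each number of a shift by 0.15 m and each number of a turn by pi rad. A row lasts 1/12 s, in which the tool goes at most 41.7 mm and 7.16 degrees, less where a joint would pass 70% of its speed; a pose out of reach is approached as far as the arm can. A call with a number of a shift or a turn outside -1 to 1 is refused whole. A call with a gripper value outside its range is refused whole. The fingers move at their own pace and stop on an object; "newtons" is the grip in N (left out, the last holds). Time passes only in rows, so rows that repeat a pose let the fingers close. It gives the time, the measured TCP pose, the force, the opening and the grip force at its end, in the units of the state.
- get_state(): the state, without advancing time (a new reading comes with each control period).
- capture(name): name is "scene" or "top" or "wrist"; returns a dict with "pixels" (480x640x3 uint8, red, green, blue), "range_z" (480x640 float32, m along the optical axis (not along the pixel's ray), 0 where there is no reading), "camera_matrix" (3x3 intrinsics, pixels), "camera_from_world" (4x4, takes a point from world to camera coordinates). Camera axes: x right, y down, z forward; pixel columns grow to the right and rows downward; lengths in m; the calibration is good to about 2 mm. A picture is of the moment at which its call begins.
- sign_off(): hands the job in; it is judged then, once.
The state is a dict: "clock": time; "joints": joint angles; "joint_vel": joint speeds; "tau": joint torques, N m; "position": TCP position; "eef_rot": TCP orientation; "wrist_force": force on the tool from outside, world axes, zero at the start; "wrist_torque": the same for the moment, N m; "width": opening from 0.0 (shut) to 1.0 (fully open); "grasp_force": force on a finger pad.
Only numpy, scipy, OpenCV 4.12 (cv2) and the standard library are available. Lean on these libraries where they do the work, as an engineer would, in place of code of your own. Each camera call takes 0.05 s, during which the arm holds its last target. There are 200 camera calls.

## Working session

There is one attempt and no reset: what is moved stays moved. The work goes in short steps, Python scripts to look and compute and a tool call to move; the robot and the scene stay as the last step left them, time stands still between calls to the robot, and variables do not carry over. Pictures are saved under pics/ and viewed, at most 10 in all, crops included, and the job is handed in when it is done.

Besides the shell and the picture viewer there is one more tool, called after "Request:" by a JSON object that holds its "name" and its "arguments", one argument or row to a line. carry_out: Moves the arm, as the interface text tells. Its arguments: {"type":"object","properties":{"rows":{"type":"array","items":{"type":"object","properties":{"gripper":{"type":"number"},"delta_pos":{"type":"array","items":{"type":"number"}},"dr":{"type":"array","items":{"type":"number"}}}}},"newtons":{"type":"number"}},"required":["rows"]}

```bash
mkdir -p pics
cat > h.py <<'E'
from bench import *
import numpy as np, cv2
from scipy.spatial.transform import Rotation as R
def snap(n,f):
    c=capture(n); cv2.imwrite('pics/'+f,c['pixels'][:,:,::-1]); np.savez('/tmp/'+f+'.npz',**c); return c
def ld(f): return np.load('/tmp/'+f+'.npz')
def pts(c):
    K=c['camera_matrix'];T=np.linalg.inv(c['camera_from_world']);z=c['range_z']
    v,u=np.mgrid[:480,:640]
    p=np.stack([(u-K[0,2])/K[0,0]*z,(v-K[1,2])/K[1,1]*z,z],-1)
    return p@T[:3,:3].T+T[:3,3]
def ray(c,u,v,h):
    K=c['camera_matrix'];T=np.linalg.inv(c['camera_from_world'])
    d=T[:3,:3]@np.array([(u-K[0,2])/K[0,0],(v-K[1,2])/K[1,1],1]);o=T[:3,3]
    return o+d*(h-o[2])/d[2]
def st():
    s=get_state(); print({k:np.round(s[k],3).tolist() for k in ('clock','joints','position','eef_rot','wrist_force','width','grasp_force')}); return s
def go(target,rotq=None):
    s=get_state(); q=R.from_quat(s['eef_rot']); d=q.inv().apply(np.array(target)-s['position'])/0.15
    print('dpos',np.round(d,3)); 
    if rotq is not None: print('dr',np.round((q.inv()*R.from_quat(rotq)).as_rotvec()/np.pi,4))
E
python3 - <<'E'
from h import *
a=snap('scene','s0.png');b=snap('top','t0.png');s=st()
print(R.from_quat(s['eef_rot']).as_matrix().round(3))
for c in(a,b): print(c['camera_matrix'],np.linalg.inv(c['camera_from_world']).round(3))
E
```

```text
{'clock': 0.1, 'joints': [1.141, 0.494, 1.346, -0.0, 1.302, -0.095], 'position': [0.205, 0.59, 0.213], 'eef_rot': [0.167, 0.986, -0.001, -0.0], 'wrist_force': [0.215, 0.818, -0.94], 'width': 1.001, 'grasp_force': 0.0}
[[-0.944  0.329 -0.   ]
 [ 0.329  0.944 -0.001]
 [ 0.    -0.001 -1.   ]]
[[447.0315419    0.         314.80007238]
 [  0.         447.0315419  240.29392757]
 [  0.           0.           1.        ]] [[-0.379  0.772 -0.51   0.957]
 [ 0.925  0.311 -0.217  0.132]
 [-0.009 -0.554 -0.832  0.7  ]
 [ 0.     0.     0.     1.   ]]
[[488.57765399   0.         319.14105593]
 [  0.         488.57765399 245.85407453]
 [  0.           0.           1.        ]] [[-0.01  -0.995  0.104  0.447]
 [-1.     0.009 -0.011 -0.029]
 [ 0.01  -0.104 -0.994  1.079]
 [ 0.     0.     0.     1.   ]]
```

View pics/t0.png

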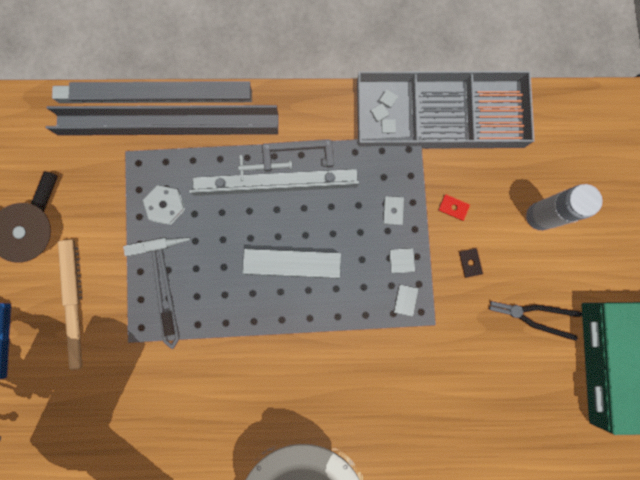

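View pics/s0.png

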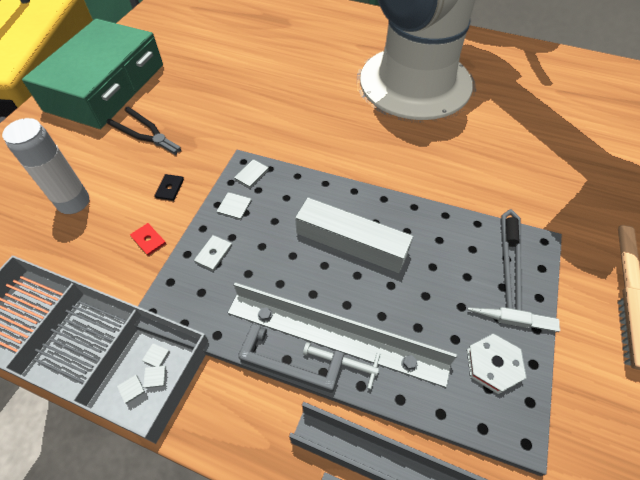

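The top view shows the tube at (292,263), parallel to the stop at (274,182) within a few degrees. The holed pad is the far one at (394,210), and plain coupons lie at (402,261) and (406,300). The red and black look-alikes are off the plate. The scene view agrees, with the holed pad at (212,250).

```bash
cat >> h.py <<'E'
def box(P,m):
    q=P[m][:,:2].astype(np.float32)*1000; (c,s,a)=cv2.minAreaRect(q); return np.round(c,1),np.round(s,1),round(a,2)
E
python3 - <<'E'
from h import *
for n,tp,pp in(('t0.png',(292,258),(394,204)),('s0.png',(355,228),(205,247))):
    c=ld(n);P=pts(c);z=P[...,2]
    for nm,(u,v),lo,hi in(('tube',tp,.06,.08),('pad',pp,.0235,.036)):
        m=((z>lo)&(z<hi)).astype(np.uint8)
        if nm=='pad': m=((c['pixels'].min(-1)>150)).astype(np.uint8)
        l=cv2.connectedComponents(m)[1]; mm=l==l[v,u]
        print(n,nm,mm.sum(),np.median(z[mm]).round(4),box(P,mm))
    # stop front top edge: z ~0.06, by y bins min x
    m=(z>.052)&(z<.068)&(P[...,0]>.56)&(P[...,0]<.8)&(P[...,1]>-.2)&(P[...,1]<.3)
    Q=P[m]; print('stop y',np.percentile(Q[:,1],[.5,99.5]).round(3))
    ys=np.arange(Q[:,1].min()+.02,Q[:,1].max()-.02,.02)
    e=[np.percentile(Q[abs(Q[:,1]-y)<.01,0],3) for y in ys]
    f=np.polyfit(ys,e,1);print('front x=',f.round(4),np.std(e-np.polyval(f,ys)).round(4), 'plate z',np.median(z[(z>.01)&(z<.03)]).round(4))
E
```

```text
t0.png tube 2341 0.0694 (array([518.5,  16.5]), array([200. ,  50.2]), 87.02)
t0.png pad 465 0.0273 (array([ 635.1, -204.5]), array([40.1, 60.4]), 85.09)
stop y [-0.161  0.23 ]Traceback (most recent call last):
  File "<stdin>", line 13, in <module>
    return _quantile_unchecked(
        a, q, axis, out, overwrite_input, method, keepdims, weights)
    return _ureduce(a,
                    func=_quantile_ureduce_func,
    ...<5 lines>...
                    overwrite_input=overwrite_input,
                    method=method)
    r = func(a, **kwargs)
    result = _quantile(arr,
                       quantiles=q,
    ...<2 lines>...
                       out=out,
                       weights=wgt)
    slices_having_nans = np.isnan(arr[-1, ...])
                                  ~~~^^^^^^^^^
IndexError: index -1 is out of bounds for axis 0 with size 0
```

Run:
```python
from h import *
for n,tp,pp in(('s0.png',(355,225),(205,247)),('t0.png',0,0)):
    c=ld(n);P=pts(c);z=P[...,2]
    if tp:
      for nm,(u,v),lo,hi in(('tube',tp,.06,.08),('pad',pp,.0235,.036)):
        m=((z>lo)&(z<hi)).astype(np.uint8)
        if nm=='pad': m=((c['pixels'].min(-1)>150)).astype(np.uint8)
        l=cv2.connectedComponents(m)[1]; mm=l==l[v,u]
        print(n,nm,mm.sum(),np.median(z[mm]).round(4),box(P,mm))
    m=(z>.052)&(z<.068)&(P[...,0]>.56)&(P[...,0]<.8)&(P[...,1]>-.2)&(P[...,1]<.3)
    Q=P[m]; ys=np.arange(-.12,.2,.02);E=[];Y=[]
    for y in ys:
        q=Q[abs(Q[:,1]-y)<.01,0]
        if len(q)>3: E.append(np.percentile(q,3));Y.append(y)
    f=np.polyfit(Y,E,1);print('front x=',f.round(4),np.std(E-np.polyval(f,Y)).round(4),Q[:,1].min(),Q[:,1].max(), 'plate z',np.median(z[(z>.01)&(z<.03)]).round(4))
th=np.radians(-3); 
# tool: z down, y along tube (tilted: y dir=(sin3,cos3)), 
y=np.array([np.sin(np.radians(3)),np.cos(np.radians(3)),0]);zz=np.array([0,0,-1.]);x=np.cross(y,zz)
q=R.from_matrix(np.stack([x,y,zz],1)).as_quat();print(q, x)
go([.45,.0165-.004,.12],q)
```

```text
s0.png tube 3035 0.0692 (array([519.1,  17.5]), array([199.9,  52.6]), 86.85)
s0.png pad 647 0.0274 (array([792., -62.]), array([504.2,  69.7]), 41.78)
front x= [-0.0458  0.6832] 0.0002 -0.1617657604699867 0.23395116854957876 plate z 0.0196
front x= [-0.0469  0.6822] 0.0002 -0.19395783036650552 0.23178708668225242 plate z 0.0195
[0.02617695 0.99965732 0.         0.        ] [-0.99862953  0.05233596  0.        ]
dpos [-2.806 -3.099  0.626]
dr [-0.0004 -0.0001 -0.0899]
```

Request:
{"name": "carry_out", "arguments": {
  "rows": [
    {"delta_pos":[-0.9,-1,0],"dr":[0,0,-0.09],"gripper":1},
    {"delta_pos":[-0.9,-1,0],"dr":[0,0,-0.09],"gripper":1},
    {"delta_pos":[-0.9,-1,0],"dr":[0,0,-0.09],"gripper":1},
    {"delta_pos":[-0.9,-1,0],"dr":[0,0,-0.09],"gripper":1},
    {"delta_pos":[-0.9,-1,0],"dr":[0,0,-0.09],"gripper":1},
    {"delta_pos":[-0.9,-1,0],"dr":[0,0,-0.09],"gripper":1},
    {"delta_pos":[-0.9,-1,0],"dr":[0,0,-0.09],"gripper":1}
  ]
}}

```text
clock: 0.68
position: [0.2842, 0.4028, 0.214]
eef_rot: [0.027, 1.0, -0.0, -0.0]
wrist_force: [0.6, 0.2, 0.4]
width: 0.996
grasp_force: 0.0
```

Run:
```python
from h import *
st();go([.42,.012,.12],[0.02618,0.99966,0,0])
```

```text
{'clock': 0.683, 'joints': [0.835, 0.309, 1.662, -0.0, 1.171, -0.681], 'position': [0.284, 0.403, 0.214], 'eef_rot': [0.027, 1.0, -0.0, -0.0], 'wrist_force': [0.64, 0.239, 0.388], 'width': 0.996, 'grasp_force': 0.0}
dpos [-1.047 -2.551  0.627]
dr [-0.0001 -0.0001 -0.0008]
```

Request:
{"name": "carry_out", "arguments": {
  "rows": [
    {"delta_pos":[-0.6,-1,0.2],"gripper":1},
    {"delta_pos":[-0.6,-1,0.2],"gripper":1},
    {"delta_pos":[-0.6,-1,0.2],"gripper":1},
    {"delta_pos":[-0.6,-1,0.2],"gripper":1},
    {"delta_pos":[-0.6,-1,0.2],"gripper":1},
    {"delta_pos":[-0.6,-1,0.2],"gripper":1}
  ]
}}

```text
$.rows[0]: bad value
```

Request:
{"name": "carry_out", "arguments": {
  "rows": [
    {"delta_pos":[-0.4,-1,0.2],"gripper":1},
    {"delta_pos":[-0.4,-1,0.2],"gripper":1},
    {"delta_pos":[-0.4,-1,0.2],"gripper":1},
    {"delta_pos":[-0.4,-1,0.2],"gripper":1},
    {"delta_pos":[-0.4,-1,0.2],"gripper":1},
    {"delta_pos":[-0.4,-1,0.2],"gripper":1},
    {"delta_pos":[-0.4,-1,0.2],"gripper":1}
  ]
}}

```text
$.rows[0]: bad value
```

Run:
```python
from h import *
s=st();go([.46,.012,.063],[0.02618,0.99966,0,0])
c=snap('wrist','w1.png');print(np.linalg.inv(c['camera_from_world']).round(3))
```

```text
{'clock': 0.683, 'joints': [0.835, 0.309, 1.662, -0.0, 1.171, -0.681], 'position': [0.284, 0.403, 0.214], 'eef_rot': [0.027, 1.0, -0.0, -0.0], 'wrist_force': [0.64, 0.239, 0.388], 'width': 0.996, 'grasp_force': 0.0}
dpos [-1.314 -2.537  1.007]
dr [-0.0001 -0.0001 -0.0008]
[[ 0.054  0.959  0.279  0.204]
 [ 0.999 -0.052 -0.016  0.407]
 [-0.001  0.279 -0.96   0.384]
 [ 0.     0.     0.     1.   ]]
```

View pics/w1.png

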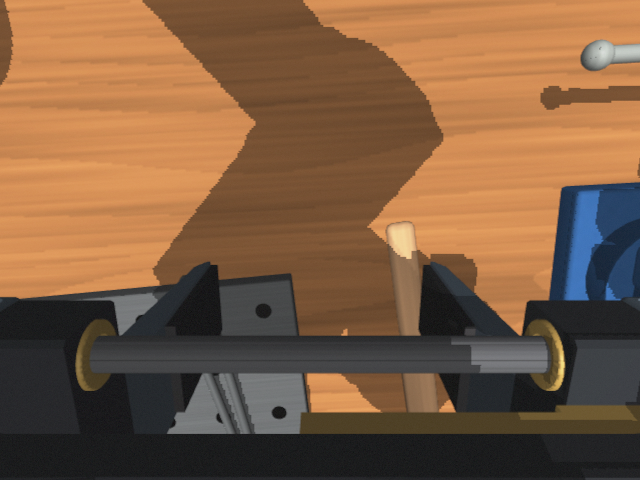

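The move rows were refused because they had no "dr". The wrist view shows the wire tools and brush beneath the gripper, with the fingers at about (210,330) and (430,330).

Request:
{"name": "carry_out", "arguments": {
  "rows": [
    {"delta_pos":[-0.6,-1,0.2],"dr":[0,0,0],"gripper":1},
    {"delta_pos":[-0.6,-1,0.2],"dr":[0,0,0],"gripper":1},
    {"delta_pos":[-0.6,-1,0.2],"dr":[0,0,0],"gripper":1},
    {"delta_pos":[-0.6,-1,0.2],"dr":[0,0,0],"gripper":1},
    {"delta_pos":[-0.6,-1,0.2],"dr":[0,0,0],"gripper":1},
    {"delta_pos":[-0.6,-1,0.2],"dr":[0,0,0],"gripper":1}
  ]
}}

```text
clock: 1.23
position: [0.3666, 0.2485, 0.1833]
eef_rot: [0.027, 1.0, -0.0, -0.0]
wrist_force: [-0.6, 0.9, 0.6]
width: 1.003
grasp_force: 0.0
```

Request:
{"name": "carry_out", "arguments": {
  "rows": [
    {"delta_pos":[-0.4,-1,0.2],"dr":[0,0,0],"gripper":1},
    {"delta_pos":[-0.4,-1,0.2],"dr":[0,0,0],"gripper":1},
    {"delta_pos":[-0.4,-1,0.2],"dr":[0,0,0],"gripper":1},
    {"delta_pos":[-0.4,-1,0.2],"dr":[0,0,0],"gripper":1},
    {"delta_pos":[-0.4,-1,0.2],"dr":[0,0,0],"gripper":1},
    {"delta_pos":[-0.4,-1,0.2],"dr":[0,0,0],"gripper":1},
    {"delta_pos":[-0.4,-1,0.2],"dr":[0,0,0],"gripper":1}
  ]
}}

```text
clock: 1.82
position: [0.4179, 0.0981, 0.1539]
eef_rot: [0.026, 1.0, 0.0, -0.0]
wrist_force: [-0.1, 0.6, 1.0]
width: 1.0
grasp_force: 0.0
```

Run:
```python
from h import *
s=st();go([.46,.013,.063],[0.02618,0.99966,0,0])
```

```text
{'clock': 1.817, 'joints': [0.091, 0.307, 1.882, 0.0, 0.952, -1.428], 'position': [0.418, 0.098, 0.154], 'eef_rot': [0.026, 1.0, 0.0, -0.0], 'wrist_force': [-0.093, 0.637, 1.018], 'width': 1.0, 'grasp_force': 0.0}
dpos [-0.31  -0.552  0.606]
dr [ 0.0001 -0.      0.0002]
```

Request:
{"name": "carry_out", "arguments": {
  "rows": [
    {"delta_pos":[-0.25,-0.56,0.2],"dr":[0,0,0],"gripper":1},
    {"delta_pos":[-0.25,-0.56,0.2],"dr":[0,0,0],"gripper":1},
    {"delta_pos":[-0.25,-0.56,0.2],"dr":[0,0,0],"gripper":1},
    {"delta_pos":[-0.31,-0.55,0.61],"dr":[0,0,0],"gripper":1},
    {"delta_pos":[-0.31,-0.55,0.61],"dr":[0,0,0],"gripper":1},
    {"delta_pos":[-0.31,-0.55,0.61],"dr":[0,0,0],"gripper":1},
    {"delta_pos":[-0.31,-0.55,0.61],"dr":[0,0,0],"gripper":1}
  ]
}}

```text
clock: 2.4
position: [0.4594, 0.0138, 0.0623]
eef_rot: [0.025, 1.0, 0.0, -0.001]
wrist_force: [0.6, 0.2, 0.2]
width: 1.001
grasp_force: 0.0
```

Run:
```python
from h import *
s=st()
P=pts(snap('top','t1.png'));z=P[...,2]
m=(z>.066)&(z<.073)&(P[...,0]>.47)&(P[...,0]<.56)&(P[...,1]>-.1)&(P[...,1]<.13)
print(m.sum(),box(P,m))
w=snap('wrist','w2.png')
```

```text
{'clock': 2.4, 'joints': [-0.1, 0.502, 1.907, 0.0, 0.734, -1.622], 'position': [0.459, 0.014, 0.062], 'eef_rot': [0.025, 1.0, 0.0, -0.001], 'wrist_force': [0.607, 0.195, 0.211], 'width': 1.001, 'grasp_force': 0.0}
32 (array([522.2, -63.7]), array([37.6, 41.4]), 2.56)
```

Request:
{"name": "carry_out", "arguments": {
  "rows": [
    {"delta_pos":[-0.06,0,0],"dr":[0,0,0],"gripper":1},
    {"delta_pos":[-0.1,0,0],"dr":[0,0,0],"gripper":1},
    {"delta_pos":[-0.115,0,0],"dr":[0,0,0],"gripper":1},
    {"delta_pos":[-0.115,0,0],"dr":[0,0,0],"gripper":1}
  ]
}}

```text
clock: 2.83
position: [0.4782, 0.0112, 0.063]
eef_rot: [0.026, 1.0, -0.0, 0.001]
wrist_force: [-0.7, 0.2, 0.2]
width: 0.999
grasp_force: 0.0
```

Request:
{"name": "carry_out", "arguments": {
  "rows": [
    {"delta_pos":[-0.02,0,0],"dr":[0,0,0],"gripper":1},
    {"delta_pos":[-0.02,0,0],"dr":[0,0,0],"gripper":1}
  ]
}}

```text
clock: 3.0
position: [0.4801, 0.011, 0.0625]
eef_rot: [0.026, 1.0, 0.0, -0.0]
wrist_force: [-2.2, 0.6, 1.7]
width: 1.0
grasp_force: 1.1
```

Request:
{"name": "carry_out", "arguments": {
  "rows": [
    {"delta_pos":[-0.025,0,-0.03],"dr":[0,0,0],"gripper":1},
    {"delta_pos":[-0.055,0,-0.057],"dr":[0,0,0],"gripper":1},
    {"delta_pos":[-0.085,0,-0.078],"dr":[0,0,0],"gripper":1},
    {"delta_pos":[-0.118,0,-0.098],"dr":[0,0,0],"gripper":1},
    {"delta_pos":[-0.118,0,-0.098],"dr":[0,0,0],"gripper":1}
  ]
}}

```text
clock: 3.42
position: [0.4996, 0.0099, 0.078]
eef_rot: [0.026, 1.0, -0.0, 0.001]
wrist_force: [-4.6, 0.9, 5.8]
width: 1.001
grasp_force: 2.9
```

Run:
```python
from h import *
s=st()
P=pts(snap('scene','s1.png'));z=P[...,2]
m=(z>.04)&(P[...,0]>.46)&(P[...,0]<.64)&(abs(P[...,1]+.065)<.012)
Q=P[m]
for x in np.arange(.46,.64,.01):
    q=Q[abs(Q[:,0]-x)<.005,2]
    if len(q):print(round(x,3),len(q),q.min().round(4),q.max().round(4),end=' | ')
```

```text
{'clock': 3.417, 'joints': [-0.1, 0.51, 1.802, 0.0, 0.827, -1.618], 'position': [0.5, 0.01, 0.078], 'eef_rot': [0.026, 1.0, -0.0, 0.001], 'wrist_force': [-4.589, 0.91, 5.81], 'width': 1.001, 'grasp_force': 2.92}
0.46 18 0.1967 0.2002 | 0.47 36 0.1963 0.2006 | 0.48 43 0.1967 0.2005 | 0.49 60 0.1968 0.2004 | 0.5 73 0.1966 0.2004 | 0.51 71 0.0806 0.2005 | 0.52 148 0.0781 0.2006 | 0.53 317 0.0749 0.393 | 0.54 285 0.0699 0.4578 | 0.55 416 0.0401 0.4534 | 0.56 97 0.0437 0.0717 |
```

Request:
{"name": "carry_out", "arguments": {
  "rows": [
    {"delta_pos":[-0.035,0,-0.018],"dr":[0,0,0],"gripper":1},
    {"delta_pos":[-0.07,0,-0.033],"dr":[0,0,0],"gripper":1},
    {"delta_pos":[-0.105,0,-0.044],"dr":[0,0,0],"gripper":1},
    {"delta_pos":[-0.142,0,-0.052],"dr":[0,0,0],"gripper":1},
    {"delta_pos":[-0.18,0,-0.056],"dr":[0,0,0],"gripper":1},
    {"delta_pos":[-0.217,0,-0.058],"dr":[0,0,0],"gripper":1},
    {"delta_pos":[-0.235,0,-0.06],"dr":[0,0,0],"gripper":1},
    {"delta_pos":[-0.235,0,-0.06],"dr":[0,0,0],"gripper":1},
    {"delta_pos":[-0.235,0,-0.06],"dr":[0,0,0],"gripper":1}
  ]
}}

```text
clock: 4.22
position: [0.533, 0.0083, 0.0859]
eef_rot: [0.026, 1.0, 0.0, -0.0]
wrist_force: [-0.1, 0.0, -0.3]
width: 0.999
grasp_force: 0.0
```

Run:
```python
from h import *
s=st()
P=pts(snap('scene','s2.png'));z=P[...,2]
m=(z>.03)&(z<.1)&(P[...,0]>.50)&(P[...,0]<.68)&(abs(P[...,1]+.065)<.012)
Q=P[m]
for x in np.arange(.50,.68,.01):
    q=Q[abs(Q[:,0]-x)<.005,2]
    if len(q):print(round(x,3),len(q),q.min().round(4),q.max().round(4),end=' | ')
```

```text
{'clock': 4.217, 'joints': [-0.097, 0.533, 1.712, -0.0, 0.897, -1.615], 'position': [0.533, 0.008, 0.086], 'eef_rot': [0.026, 1.0, 0.0, -0.0], 'wrist_force': [-0.144, 0.028, -0.347], 'width': 0.999, 'grasp_force': 0.0}
0.54 6 0.067 0.0697 | 0.55 69 0.067 0.0716 | 0.56 60 0.0674 0.0725 | 0.57 72 0.0667 0.0718 | 0.58 65 0.068 0.072 | 0.59 180 0.0303 0.0732 | 0.6 41 0.0305 0.071 |
```

Request:
{"name": "carry_out", "arguments": {
  "rows": [
    {"delta_pos":[0.2,0,0],"dr":[0,0,0],"gripper":1},
    {"delta_pos":[0.2,0,0],"dr":[0,0,0],"gripper":1},
    {"delta_pos":[0.2,0,0.16],"dr":[0,0,0],"gripper":1},
    {"delta_pos":[0.2,0,0.16],"dr":[0,0,0],"gripper":1}
  ]
}}

```text
clock: 4.6
position: [0.5011, 0.01, 0.0601]
eef_rot: [0.026, 1.0, 0.0, -0.002]
wrist_force: [-1.2, 0.2, 0.0]
width: 0.996
grasp_force: 0.0
```

Run:
```python
from h import *
s=st()
P=pts(snap('scene','s3.png'));z=P[...,2]
m=(z>.0655)&(z<.073)&(P[...,0]>.53)&(P[...,0]<.62)&(P[...,1]>-.12)&(P[...,1]<.15)
l,n=cv2.connectedComponents(m.astype(np.uint8))[1],0
k=np.bincount(l[m]).argmax(); print((l==k).sum(),box(P,l==k))
```

```text
{'clock': 4.6, 'joints': [-0.099, 0.544, 1.808, -0.0, 0.793, -1.618], 'position': [0.501, 0.01, 0.06], 'eef_rot': [0.026, 1.0, 0.0, -0.002], 'wrist_force': [-1.237, 0.219, 0.029], 'width': 0.996, 'grasp_force': 0.0}
3178 (array([574.2,  14.3]), array([200.1,  53.3]), 86.81)
```

View pics/s3.png

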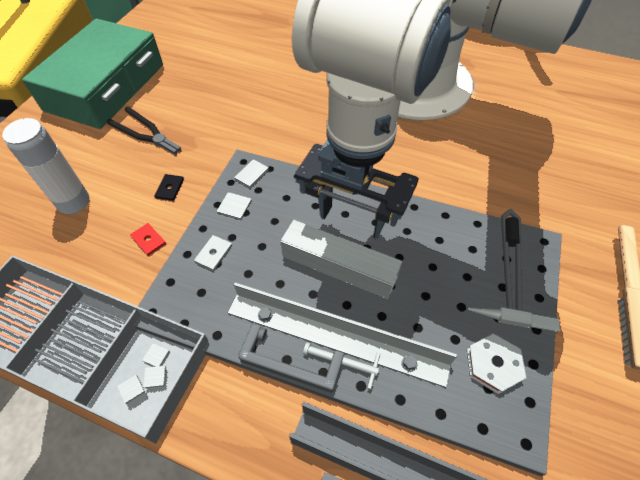

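The scene view shows the tube flat on its next face at about (342,255), still parallel to before, with the coupons untouched.

Request:
{"name": "carry_out", "arguments": {
  "rows": [
    {"delta_pos":[-0.1,0,-0.01],"dr":[0,0,0],"gripper":1},
    {"delta_pos":[-0.18,0,-0.01],"dr":[0,0,0],"gripper":1},
    {"delta_pos":[-0.2,0,-0.01],"dr":[0,0,0],"gripper":1},
    {"delta_pos":[-0.21,0,-0.01],"dr":[0,0,0],"gripper":1},
    {"delta_pos":[-0.21,0,-0.01],"dr":[0,0,0],"gripper":1}
  ]
}}

```text
clock: 5.07
position: [0.5342, 0.0082, 0.0639]
eef_rot: [0.026, 1.0, 0.0, -0.0]
wrist_force: [1.1, -1.3, -1.1]
width: 1.002
grasp_force: 0.0
```

Request:
{"name": "carry_out", "arguments": {
  "rows": [
    {"delta_pos":[-0.015,0,0.01],"dr":[0,0,0],"gripper":1},
    {"delta_pos":[-0.02,0,0.013],"dr":[0,0,0],"gripper":1}
  ]
}}

```text
clock: 5.23
position: [0.5362, 0.0081, 0.0616]
eef_rot: [0.026, 1.0, 0.0, -0.001]
wrist_force: [-7.5, 0.1, 4.6]
width: 1.002
grasp_force: 3.2
```

Contact. Same arc again.

Request:
{"name": "carry_out", "arguments": {
  "rows": [
    {"delta_pos":[-0.025,0,-0.03],"dr":[0,0,0],"gripper":1},
    {"delta_pos":[-0.055,0,-0.057],"dr":[0,0,0],"gripper":1},
    {"delta_pos":[-0.085,0,-0.078],"dr":[0,0,0],"gripper":1},
    {"delta_pos":[-0.118,0,-0.098],"dr":[0,0,0],"gripper":1},
    {"delta_pos":[-0.118,0,-0.098],"dr":[0,0,0],"gripper":1}
  ]
}}

```text
clock: 5.65
position: [0.5569, 0.007, 0.0775]
eef_rot: [0.026, 1.0, -0.0, 0.001]
wrist_force: [-3.3, 0.1, 5.6]
width: 0.999
grasp_force: 2.9
```

Run:
```python
from h import *
P=pts(snap('scene','s4.png'));z=P[...,2]
m=(z>.03)&(z<.1)&(P[...,0]>.50)&(P[...,0]<.675)&(abs(P[...,1]+.065)<.012)
Q=P[m]
for x in np.arange(.50,.68,.01):
    q=Q[abs(Q[:,0]-x)<.005,2]
    if len(q):print(round(x,3),len(q),q.min().round(4),q.max().round(4),end=' | ')
```

```text
0.57 3 0.0827 0.0838 | 0.58 88 0.0781 0.0859 | 0.59 88 0.073 0.0823 | 0.6 86 0.0703 0.0783 | 0.61 104 0.0337 0.075 | 0.62 63 0.0518 0.0697 |
```

Request:
{"name": "carry_out", "arguments": {
  "rows": [
    {"delta_pos":[-0.035,0,-0.018],"dr":[0,0,0],"gripper":1},
    {"delta_pos":[-0.07,0,-0.033],"dr":[0,0,0],"gripper":1},
    {"delta_pos":[-0.105,0,-0.044],"dr":[0,0,0],"gripper":1},
    {"delta_pos":[-0.142,0,-0.052],"dr":[0,0,0],"gripper":1},
    {"delta_pos":[-0.18,0,-0.056],"dr":[0,0,0],"gripper":1},
    {"delta_pos":[-0.217,0,-0.058],"dr":[0,0,0],"gripper":1},
    {"delta_pos":[-0.235,0,-0.06],"dr":[0,0,0],"gripper":1},
    {"delta_pos":[-0.235,0,-0.06],"dr":[0,0,0],"gripper":1},
    {"delta_pos":[-0.235,0,-0.06],"dr":[0,0,0],"gripper":1}
  ]
}}

```text
clock: 6.45
position: [0.5903, 0.0053, 0.0852]
eef_rot: [0.026, 1.0, 0.0, -0.0]
wrist_force: [-0.5, -0.2, -0.7]
width: 0.999
grasp_force: 0.0
```

Request:
{"name": "carry_out", "arguments": {
  "rows": [
    {"delta_pos":[0.2,0,0],"dr":[0,0,0.033],"gripper":1},
    {"delta_pos":[0.2,0,0],"dr":[0,0,0.033],"gripper":1},
    {"delta_pos":[0.2,0,0.28],"dr":[0,0,0.033],"gripper":1},
    {"delta_pos":[0.2,0,0.28],"dr":[0,0,0.033],"gripper":1},
    {"delta_pos":[0.2,0,0.28],"dr":[0,0,0.033],"gripper":1}
  ]
}}

```text
clock: 6.87
position: [0.5587, 0.007, 0.0425]
eef_rot: [0.078, 0.997, 0.0, -0.002]
wrist_force: [0.8, 0.7, 0.4]
width: 0.996
grasp_force: 0.0
```

Run:
```python
from h import *
s=st()
P=pts(snap('scene','s5.png'));z=P[...,2]
m=(z>.0655)&(z<.073)&(P[...,0]>.58)&(P[...,0]<.68)&(P[...,1]>-.12)&(P[...,1]<.15)
l=cv2.connectedComponents(m.astype(np.uint8))[1]
k=np.bincount(l[m]).argmax(); print((l==k).sum(),box(P,l==k))
a=np.arctan(-.0465); y=np.array([np.sin(a),np.cos(a),0]);zz=np.array([0,0,-1.]);x=np.cross(y,zz)
q=R.from_matrix(np.stack([x,y,zz],1)).as_quat();print(q)
go(s['position'],q)
```

```text
{'clock': 6.867, 'joints': [-0.094, 0.627, 1.676, -0.0, 0.842, -1.51], 'position': [0.559, 0.007, 0.042], 'eef_rot': [0.078, 0.997, 0.0, -0.002], 'wrist_force': [0.849, 0.714, 0.36], 'width': 0.996, 'grasp_force': 0.0}
3399 (array([630.9,  11.2]), array([200.3,  52.1]), 86.95)
[-0.02323117  0.99973012  0.          0.        ]
dpos [ 0.008 -0.001  0.008]
dr [ 0.     -0.0005 -0.0643]
```

View pics/s5.png

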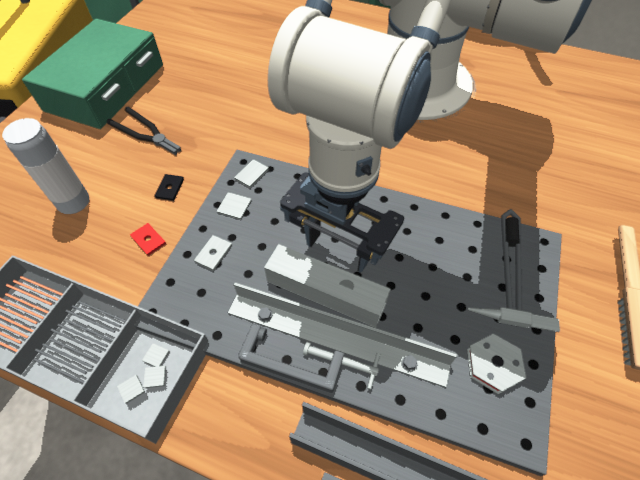

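The tube lies hole up, with the hole at about (347,284), and it is near the stop. I turned the wrist the wrong way, so I'm correcting that.

Request:
{"name": "carry_out", "arguments": {
  "rows": [
    {"delta_pos":[0,0,0],"dr":[0,0,-0.032],"gripper":1},
    {"delta_pos":[0,0,0],"dr":[0,0,-0.064],"gripper":1},
    {"delta_pos":[0,0,0],"dr":[0,0,-0.0645],"gripper":1},
    {"delta_pos":[0,0,0],"dr":[0,0,-0.0645],"gripper":1}
  ]
}}

```text
clock: 7.25
position: [0.5612, 0.0068, 0.0448]
eef_rot: [-0.022, 1.0, -0.0, 0.001]
wrist_force: [-0.1, -0.4, -0.6]
width: 1.001
grasp_force: 0.0
```

Run:
```python
from h import *
st();go([.6185,.01,.042],[-0.02323117 , 0.99973012,  0,          0.        ])
```

```text
{'clock': 7.25, 'joints': [-0.094, 0.624, 1.674, -0.0, 0.842, -1.709], 'position': [0.561, 0.007, 0.045], 'eef_rot': [-0.022, 1.0, -0.0, 0.001], 'wrist_force': [-0.132, -0.428, -0.596], 'width': 1.001, 'grasp_force': 0.0}
dpos [-0.383  0.005  0.019]
dr [-0.0001  0.0006 -0.0007]
```

Request:
{"name": "carry_out", "arguments": {
  "rows": [
    {"delta_pos":[-0.1,0,0.02],"dr":[0,0,-0.001],"gripper":1},
    {"delta_pos":[-0.18,0,0.02],"dr":[0,0,-0.001],"gripper":1},
    {"delta_pos":[-0.23,0,0.02],"dr":[0,0,-0.001],"gripper":1},
    {"delta_pos":[-0.265,0,0.02],"dr":[0,0,-0.001],"gripper":1},
    {"delta_pos":[-0.3,0,0.02],"dr":[0,0,-0.001],"gripper":1},
    {"delta_pos":[-0.33,0,0.02],"dr":[0,0,-0.001],"gripper":1},
    {"delta_pos":[-0.35,0,0.02],"dr":[0,0,-0.001],"gripper":1},
    {"delta_pos":[-0.365,0,0.02],"dr":[0,0,-0.001],"gripper":1},
    {"delta_pos":[-0.365,0,0.02],"dr":[0,0,-0.001],"gripper":1}
  ]
}}

```text
clock: 8.0
position: [0.6129, 0.0095, 0.0404]
eef_rot: [-0.024, 1.0, 0.0, -0.002]
wrist_force: [-13.3, 0.2, 7.2]
width: 1.0
grasp_force: 6.4
```

Request:
{"name": "carry_out", "arguments": {
  "rows": [
    {"delta_pos":[-0.01,0,0],"dr":[0,0,0],"gripper":1},
    {"delta_pos":[-0.015,0,0],"dr":[0,0,0],"gripper":1},
    {"delta_pos":[-0.015,0,0],"dr":[0,0,0],"gripper":1}
  ]
}}

```text
clock: 8.25
position: [0.6129, 0.0096, 0.0403]
eef_rot: [-0.024, 1.0, 0.0, -0.004]
wrist_force: [-24.2, -2.0, 18.0]
width: 1.0
grasp_force: 12.3
```

Request:
{"name": "carry_out", "arguments": {
  "rows": [
    {"delta_pos":[0.3,0,0],"dr":[0,0,0],"gripper":1},
    {"delta_pos":[0.5,0,0],"dr":[0,0,0],"gripper":1},
    {"delta_pos":[0.9,-0.5,-0.5],"dr":[0,0,0],"gripper":1},
    {"delta_pos":[0.9,-0.9,-0.7],"dr":[0,0,0],"gripper":1},
    {"delta_pos":[0.9,-0.9,-0.7],"dr":[0,0,0],"gripper":1},
    {"delta_pos":[0.9,-0.9,-0.7],"dr":[0,0,0],"gripper":1},
    {"delta_pos":[0.9,-0.9,-0.7],"dr":[0,0,0],"gripper":1}
  ]
}}

```text
clock: 8.83
position: [0.4894, -0.1357, 0.1487]
eef_rot: [-0.023, 1.0, -0.001, 0.002]
wrist_force: [1.0, -0.2, 0.5]
width: 0.997
grasp_force: 0.0
```

Run:
```python
from h import *
st()
for n in('top','scene'):
    c=snap(n,n+'6.png');P=pts(c);z=P[...,2]
    fx=P[...,0]+.0465*P[...,1]
    m=(z>.0655)&(z<.073)&(fx>.60)&(fx<.6815)&(P[...,1]>-.13)&(P[...,1]<.15)
    l=cv2.connectedComponents(m.astype(np.uint8))[1]
    k=np.bincount(l[m]).argmax(); mm=(l==k); print(n,mm.sum(),box(P,mm))
    h,_=cv2.findContours(mm.astype(np.uint8),cv2.RETR_CCOMP,cv2.CHAIN_APPROX_NONE)
    for q in h:
        if 15<cv2.contourArea(q)<400:
            (u,v),_=cv2.minEnclosingCircle(q); M=q.reshape(-1,2).mean(0); print('hole',M,cv2.contourArea(q),ray(c,*M,.0695).round(4), box(P, np.isin(np.arange(480*640).reshape(480,640),q[:,0,1]*640+q[:,0,0])))
c=ld('top6.png');cv2.imwrite('pics/t6c.png',cv2.resize(c['pixels'][140:260,170:430,::-1],None,fx=3,fy=3))
```

```text
{'clock': 8.833, 'joints': [-0.388, 0.41, 1.715, -0.001, 1.012, -2.005], 'position': [0.489, -0.136, 0.149], 'eef_rot': [-0.023, 1.0, -0.001, 0.002], 'wrist_force': [0.954, -0.205, 0.461], 'width': 0.997, 'grasp_force': 0.0}
top 2026 (array([656. ,  14.1]), array([ 49.5, 200.2]), 2.72)
hole [276.08571429 197.82857143] 116.5 [0.6548 0.0488 0.0695] (array([655.7,  49.1]), array([26.2, 25.7]), 44.72)
scene 3371 (array([655.7,  14.8]), array([ 50. , 200.5]), 2.66)
hole [343.         299.04761905] 175.0 [0.6558 0.0503 0.0695] (array([655.5,  50.4]), array([25.1, 24. ]), 65.06)
```

View pics/t6c.png

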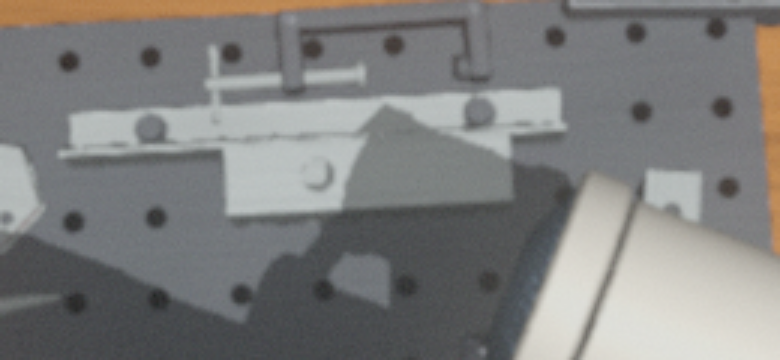

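The crop shows the tube flush against the stop with its hole up at about (318,173) in the crop, plus the pad at (675,195). I'm measuring the pad again from the scene view before going there.

Run:
```python
from h import *
for n in('s0.png','t0.png'):
    c=ld(n);P=pts(c);z=P[...,2]
    m=(z>.0238)&(z<.034)&(abs(P[...,0]-.635)<.05)&(abs(P[...,1]+.2045)<.04)
    print(n,m.sum(),np.median(z[m]).round(4),box(P,m))
    h,_=cv2.findContours(m.astype(np.uint8),cv2.RETR_CCOMP,cv2.CHAIN_APPROX_NONE)
    for q in h:
        if 5<cv2.contourArea(q)<100: M=q.reshape(-1,2).mean(0);print('hole',ray(c,*M,.0275).round(4))
a=np.radians(-4.9)
y=np.array([np.cos(a),np.sin(a),0]);zz=np.array([0,0,-1.]);x=np.cross(y,zz)
q=R.from_matrix(np.stack([x,y,zz],1)).as_quat();print(q);go([.635,-.2045,.09],q)
```

```text
s0.png 655 0.0274 (array([ 636.7, -203.3]), array([42.3, 65.2]), 88.12)
hole [ 0.6365 -0.2026  0.0275]
t0.png 486 0.0273 (array([ 640.2, -201.9]), array([74.1, 72.8]), 0.77)
hole [ 0.6346 -0.2042  0.0275]
[0.73668749 0.67623335 0.         0.        ]
dpos [-0.943 -0.509  0.389]
dr [0.0006 0.0015 0.5418]
```

Request:
{"name": "carry_out", "arguments": {
  "rows": [
    {"delta_pos":[-0.4,-0.3,0],"dr":[0,0,0.04],"gripper":1},
    {"delta_pos":[-0.6,-0.5,0],"dr":[0,0,0.08],"gripper":1},
    {"delta_pos":[-0.6,-0.5,0],"dr":[0,0,0.12],"gripper":1},
    {"delta_pos":[-0.94,-0.5,0.1],"dr":[0,0,0.16],"gripper":1},
    {"delta_pos":[-0.94,-0.5,0.1],"dr":[0,0,0.2],"gripper":1},
    {"delta_pos":[-0.94,-0.5,0.1],"dr":[0,0,0.24],"gripper":1},
    {"delta_pos":[-0.94,-0.5,0.1],"dr":[0,0,0.28],"gripper":1},
    {"delta_pos":[-0.94,-0.5,0.1],"dr":[0,0,0.32],"gripper":1},
    {"delta_pos":[-0.94,-0.5,0.1],"dr":[0,0,0.36],"gripper":1},
    {"delta_pos":[-0.94,-0.5,0.1],"dr":[0,0,0.4],"gripper":1},
    {"delta_pos":[-0.94,-0.5,0.1],"dr":[0,0,0.44],"gripper":1},
    {"delta_pos":[-0.94,-0.5,0.1],"dr":[0,0,0.48],"gripper":1}
  ]
}}

```text
clock: 9.93
position: [0.6339, -0.1985, 0.1295]
eef_rot: [0.666, 0.746, -0.0, -0.001]
wrist_force: [-0.7, 0.0, -0.0]
width: 1.001
grasp_force: 0.0
```

Request:
{"name": "carry_out", "arguments": {
  "rows": [
    {"delta_pos":[0,0,0],"dr":[0,0,0.04],"gripper":1},
    {"delta_pos":[0,0,0],"dr":[0,0,0.062],"gripper":1},
    {"delta_pos":[0,0,0],"dr":[0,0,0.062],"gripper":1},
    {"delta_pos":[0,0,0],"dr":[0,0,0.062],"gripper":1}
  ]
}}

```text
clock: 10.27
position: [0.6339, -0.1989, 0.1298]
eef_rot: [0.732, 0.681, -0.0, -0.0]
wrist_force: [0.6, -0.7, -0.2]
width: 1.0
grasp_force: 0.0
```

Run:
```python
from h import *
st();q=[0.73668749,0.67623335,0.,0.]
c=snap('wrist','w7.png');P=pts(c);z=P[...,2]
m=((z>.0238)&(z<.034)&(abs(P[...,0]-.635)<.05)&(abs(P[...,1]+.2045)<.05)).astype(np.uint8)
print(m.sum(),np.median(z[m>0]).round(4),box(P,m>0))
h,_=cv2.findContours(m,cv2.RETR_CCOMP,cv2.CHAIN_APPROX_NONE)
for k in h:
    M=k.reshape(-1,2).mean(0);print(cv2.contourArea(k),M,ray(c,*M,.0275).round(4))
go([.6355,-.2035,.0215],q)
```

```text
{'clock': 10.267, 'joints': [-0.394, 0.631, 1.333, 0.0, 1.179, -0.323], 'position': [0.634, -0.199, 0.13], 'eef_rot': [0.732, 0.681, -0.0, -0.0], 'wrist_force': [0.578, -0.741, -0.162], 'width': 1.0, 'grasp_force': 0.0}
4557 0.0276 (array([ 632.2, -203.7]), array([40.5, 60.3]), 86.12)
4660.5 [319.22580645 240.2437276 ] [ 0.6321 -0.2029  0.0275]
2.0 [344. 267.] [ 0.6483 -0.224   0.0275]
2.0 [285. 264.] [ 0.6066 -0.2188  0.0275]
2.0 [353. 262.] [ 0.6549 -0.2206  0.0275]
2.0 [331. 262.] [ 0.6393 -0.2195  0.0275]
2.0 [284. 243.] [ 0.6074 -0.2031  0.0275]
2.0 [329. 238.] [ 0.639  -0.2017  0.0275]
257.5 [319.33333333 240.76470588] [ 0.6322 -0.2032  0.0275]
2.0 [338. 230.] [ 0.6456 -0.1964  0.0275]
2.0 [330. 228.] [ 0.6402 -0.1945  0.0275]
2.0 [294. 228.] [ 0.6153 -0.1928  0.0275]
2.0 [306. 221.] [ 0.624  -0.1884  0.0275]
2.0 [297. 216.] [ 0.6181 -0.1844  0.0275]
dpos [-0.029  0.013  0.723]
dr [-0.0002 -0.0001  0.0047]
```

View pics/w7.png

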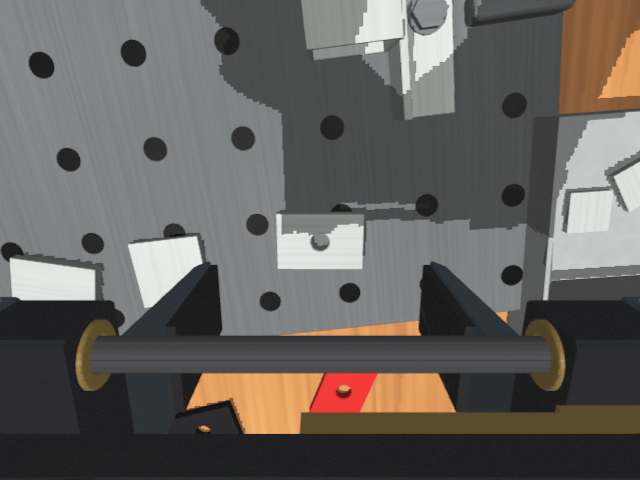

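The wrist view shows the pad centred between the fingers, with its hole at (319,241) and square to the tool. Going down to grip it.

Request:
{"name": "carry_out", "arguments": {
  "rows": [
    {"delta_pos":[-0.03,0,0.2],"dr":[0,0,0],"gripper":1},
    {"delta_pos":[-0.03,0,0.4],"dr":[0,0,0],"gripper":1},
    {"delta_pos":[-0.03,0,0.57],"dr":[0,0,0],"gripper":1},
    {"delta_pos":[-0.03,0,0.67],"dr":[0,0,0],"gripper":1},
    {"delta_pos":[-0.03,0,0.71],"dr":[0,0,0],"gripper":1},
    {"delta_pos":[-0.03,0,0.715],"dr":[0,0,0],"gripper":1},
    {"delta_pos":[-0.03,0,0.715],"dr":[0,0,0],"gripper":1}
  ]
}}

```text
clock: 10.9
position: [0.6339, -0.2044, 0.0236]
eef_rot: [0.732, 0.681, 0.0, 0.0]
wrist_force: [0.4, -0.6, 0.0]
width: 0.998
grasp_force: 0.0
```

Request:
{"name": "carry_out", "arguments": {
  "rows": [
    {"delta_pos":[0,0,0],"dr":[0,0,0],"gripper":-1},
    {"delta_pos":[0,0,0],"dr":[0,0,0],"gripper":-1},
    {"delta_pos":[0,0,0],"dr":[0,0,0],"gripper":-1},
    {"delta_pos":[0,0,0],"dr":[0,0,0],"gripper":-1},
    {"delta_pos":[0,0,0],"dr":[0,0,0],"gripper":-1},
    {"delta_pos":[0,0,0],"dr":[0,0,0],"gripper":-1},
    {"delta_pos":[0,0,0],"dr":[0,0,0],"gripper":-1}
  ],
  "newtons": 25
}}

```text
clock: 11.48
position: [0.6337, -0.2045, 0.0235]
eef_rot: [0.733, 0.68, 0.0, 0.0]
wrist_force: [-0.2, 1.2, 6.4]
width: 0.65
grasp_force: 25.0
```

Request:
{"name": "carry_out", "arguments": {
  "rows": [
    {"delta_pos":[0,0,-0.1],"dr":[0,0,0],"gripper":-1},
    {"delta_pos":[0,0,-0.3],"dr":[0,0,0],"gripper":-1},
    {"delta_pos":[0,0,-0.5],"dr":[0,0,0],"gripper":-1},
    {"delta_pos":[0,0,-0.65],"dr":[0,0,0],"gripper":-1},
    {"delta_pos":[0,0,-0.65],"dr":[0,0,0],"gripper":-1},
    {"delta_pos":[0,0,-0.65],"dr":[0,0,0],"gripper":-1}
  ]
}}

```text
clock: 11.98
position: [0.6341, -0.2047, 0.1217]
eef_rot: [0.733, 0.681, 0.0, 0.001]
wrist_force: [0.3, 0.6, -2.7]
width: 0.654
grasp_force: 25.0
```

```bash
cat >> h.py <<'E'
def padbox(c,p,zlo,zhi):
    P=pts(c);z=P[...,2]
    m=((z>zlo)&(z<zhi)&(np.hypot(P[...,0]-p[0],P[...,1]-p[1])<.045)&(c['pixels'].min(-1)>90)).astype(np.uint8)
    print(m.sum(),np.median(z[m>0]).round(4),box(P,m>0))
    h,_=cv2.findContours(m,cv2.RETR_CCOMP,cv2.CHAIN_APPROX_NONE)
    for k in h:
        if cv2.contourArea(k)>8: M=k.reshape(-1,2).mean(0);print('contour',cv2.contourArea(k),M.round(1),ray(c,*M,np.median(z[m>0])).round(4))
QP=[np.sqrt(.5)*0,0,0,0]
def toolq(yaw):
    a=np.radians(yaw);y=np.array([np.cos(a),np.sin(a),0]);zz=np.array([0,0,-1.]);return R.from_matrix(np.stack([np.cross(y,zz),y,zz],1)).as_quat()
E
python3 - <<'E'
from h import *
s=st();p=s['position']
for n in('wrist','scene','top'): padbox(snap(n,n+'8.png'),p,p[2]-.006,p[2]+.012)
go([.6548,.0495,.13],toolq(-87.4))
E
```

```text
{'clock': 11.983, 'joints': [-0.402, 0.641, 1.338, 0.0, 1.161, -0.328], 'position': [0.634, -0.205, 0.122], 'eef_rot': [0.733, 0.681, 0.0, 0.001], 'wrist_force': [0.332, 0.59, -2.675], 'width': 0.654, 'grasp_force': 25.0}
10256 0.1257 (array([ 630.4, -202.6]), array([38.9, 71.8]), 85.82)
contour 10470.0 [319.  278.3] [ 0.6337 -0.1936  0.1257]
contour 592.5 [320.9 299. ] [ 0.6337 -0.2036  0.1257]
576 0.1243 (array([ 638.4, -202.9]), array([40.4, 72.2]), 86.93)
contour 540.5 [204.2 219.3] [ 0.6328 -0.1973  0.1243]
contour 31.5 [200.4 220.4] [ 0.637  -0.2019  0.1243]
1 0.1206 (array([ 626.1, -183.8]), array([0., 0.]), 0.0)
dpos [ 1.697  0.022 -0.071]
dr [-7.00e-04  3.00e-04  4.62e-01]
```

Request:
{"name": "carry_out", "arguments": {
  "rows": [
    {"delta_pos":[0.1,0,0],"dr":[0,0,0.039],"gripper":-1},
    {"delta_pos":[0.2,0,0],"dr":[0,0,0.078],"gripper":-1},
    {"delta_pos":[0.3,0,0],"dr":[0,0,0.117],"gripper":-1},
    {"delta_pos":[0.4,0,0],"dr":[0,0,0.156],"gripper":-1},
    {"delta_pos":[0.5,0,0],"dr":[0,0,0.195],"gripper":-1},
    {"delta_pos":[0.6,0,0],"dr":[0,0,0.234],"gripper":-1},
    {"delta_pos":[0.7,0,0],"dr":[0,0,0.273],"gripper":-1},
    {"delta_pos":[0.8,0,0],"dr":[0,0,0.312],"gripper":-1},
    {"delta_pos":[0.9,0,0],"dr":[0,0,0.351],"gripper":-1},
    {"delta_pos":[1,0,0],"dr":[0,0,0.39],"gripper":-1},
    {"delta_pos":[1,0,0],"dr":[0,0,0.429],"gripper":-1},
    {"delta_pos":[1,0,0],"dr":[0,0,0.462],"gripper":-1}
  ]
}}

```text
clock: 13.13
position: [0.6439, -0.0537, 0.1191]
eef_rot: [1.0, 0.02, -0.001, -0.0]
wrist_force: [-0.8, 0.7, -1.1]
width: 0.652
grasp_force: 25.0
```

Run:
```python
from h import *
st();go([.6535,.0495,.1],toolq(-87.4))
```

```text
{'clock': 13.133, 'joints': [-0.176, 0.62, 1.391, 0.0, 1.133, 1.355], 'position': [0.644, -0.054, 0.119], 'eef_rot': [1.0, 0.02, -0.001, -0.0], 'wrist_force': [-0.803, 0.684, -1.091], 'width': 0.652, 'grasp_force': 24.994}
dpos [ 0.092 -0.685  0.128]
dr [-0.0002  0.0008 -0.0016]
```

Request:
{"name": "carry_out", "arguments": {
  "rows": [
    {"delta_pos":[0.05,-0.2,0],"dr":[0,0,-0.002],"gripper":-1},
    {"delta_pos":[0.09,-0.4,0],"dr":[0,0,-0.002],"gripper":-1},
    {"delta_pos":[0.09,-0.6,0.04],"dr":[0,0,-0.002],"gripper":-1},
    {"delta_pos":[0.09,-0.68,0.1],"dr":[0,0,-0.002],"gripper":-1},
    {"delta_pos":[0.09,-0.685,0.128],"dr":[0,0,-0.002],"gripper":-1},
    {"delta_pos":[0.09,-0.685,0.128],"dr":[0,0,-0.002],"gripper":-1},
    {"delta_pos":[0.09,-0.685,0.128],"dr":[0,0,-0.002],"gripper":-1}
  ]
}}

```text
clock: 13.72
position: [0.653, 0.0476, 0.1005]
eef_rot: [1.0, 0.026, -0.001, 0.0]
wrist_force: [0.4, -0.3, -1.6]
width: 0.654
grasp_force: 25.0
```

Run:
```python
from h import *
s=st();p=s['position']
for n in('wrist','scene'):
    padbox(snap(n,n+'9.png'),p,p[2]-.005,p[2]+.012)
cv2.imwrite('pics/s9c.png',cv2.resize(ld('scene9.png')['pixels'][200:380,240:480,::-1],None,fx=3,fy=3))
go([.6535,.0495,.0745],toolq(-87.4))
```

```text
{'clock': 13.717, 'joints': [-0.018, 0.652, 1.385, -0.0, 1.107, 1.501], 'position': [0.653, 0.048, 0.101], 'eef_rot': [1.0, 0.026, -0.001, 0.0], 'wrist_force': [0.379, -0.348, -1.592], 'width': 0.654, 'grasp_force': 25.0}
10178 0.1046 (array([654. ,  47.7]), array([38.8, 77.7]), 2.96)
contour 10436.5 [314.1 290.8] [0.6572 0.0502 0.1046]
contour 616.5 [321.6 299.4] [0.6532 0.0467 0.1046]
803 0.1049 (array([659. ,  43.3]), array([35.2, 68.8]), 2.49)
contour 745.5 [338.5 291.3] [0.6633 0.0443 0.1049]
contour 41.0 [342. 289.] [0.6577 0.0479 0.1049]
contour 10.0 [342. 285.] [0.6514 0.0455 0.1049]
dpos [ 0.001 -0.015  0.179]
dr [0.0001 0.     0.0017]
```

View pics/s9c.png

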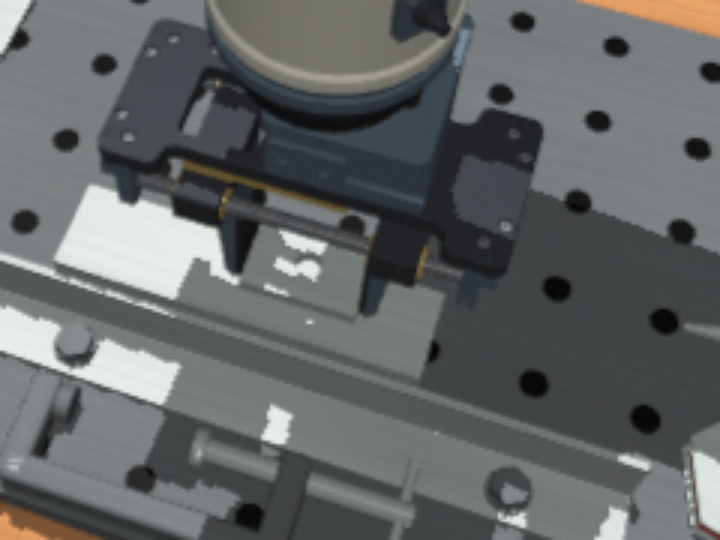

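The crop shows the pad in the fingers over the tube, with its long side along the tube and its hole near crop (305,268). Lowering it with about a 2 mm correction.

Request:
{"name": "carry_out", "arguments": {
  "rows": [
    {"delta_pos":[0,-0.015,0.05],"dr":[0,0,0.001],"gripper":-1},
    {"delta_pos":[0,-0.015,0.1],"dr":[0,0,0.001],"gripper":-1},
    {"delta_pos":[0,-0.015,0.14],"dr":[0,0,0.001],"gripper":-1},
    {"delta_pos":[0,-0.015,0.16],"dr":[0,0,0.001],"gripper":-1},
    {"delta_pos":[0,-0.015,0.165],"dr":[0,0,0.001],"gripper":-1},
    {"delta_pos":[0,-0.015,0.165],"dr":[0,0,0.001],"gripper":-1}
  ]
}}

```text
clock: 14.32
position: [0.6531, 0.0506, 0.0762]
eef_rot: [1.0, 0.024, -0.0, 0.0]
wrist_force: [0.0, 0.2, -1.5]
width: 0.653
grasp_force: 25.0
```

Request:
{"name": "carry_out", "arguments": {
  "rows": [
    {"delta_pos":[0,0,0.007],"dr":[0,0,0],"gripper":-1},
    {"delta_pos":[0,0,0.01],"dr":[0,0,0],"gripper":-1},
    {"delta_pos":[0,0,0.01],"dr":[0,0,0],"gripper":-1}
  ]
}}

```text
clock: 14.57
position: [0.6534, 0.0507, 0.0753]
eef_rot: [1.0, 0.024, 0.0, 0.0]
wrist_force: [-0.1, -0.0, -0.5]
width: 0.651
grasp_force: 25.0
```

Request:
{"name": "carry_out", "arguments": {
  "rows": [
    {"delta_pos":[0,0.006,0.007],"dr":[0,0,0],"gripper":-1},
    {"delta_pos":[0,0.006,0.012],"dr":[0,0,0],"gripper":-1},
    {"delta_pos":[0,0.006,0.012],"dr":[0,0,0],"gripper":-1}
  ]
}}

```text
clock: 14.82
position: [0.6535, 0.0497, 0.0736]
eef_rot: [1.0, 0.024, 0.0, 0.0]
wrist_force: [0.1, -0.8, 0.7]
width: 0.65
grasp_force: 25.0
```

Request:
{"name": "carry_out", "arguments": {
  "rows": [
    {"delta_pos":[0,0,0.006],"dr":[0,0,0],"gripper":-1},
    {"delta_pos":[0,0,0.008],"dr":[0,0,0],"gripper":-1},
    {"delta_pos":[0,0,0.008],"dr":[0,0,0],"gripper":-1}
  ]
}}

```text
clock: 15.07
position: [0.6535, 0.0497, 0.0735]
eef_rot: [1.0, 0.024, 0.0, 0.0]
wrist_force: [-5.6, -0.5, 18.3]
width: 0.655
grasp_force: 25.0
```

It's down, with 18 N on the wrist. Release and retreat.

Request:
{"name": "carry_out", "arguments": {
  "rows": [
    {"delta_pos":[0,0,-0.007],"dr":[0,0,0],"gripper":-1},
    {"delta_pos":[0,0,-0.007],"dr":[0,0,0],"gripper":1},
    {"delta_pos":[0,0,-0.007],"dr":[0,0,0],"gripper":1},
    {"delta_pos":[0,0,-0.007],"dr":[0,0,0],"gripper":1},
    {"delta_pos":[0,0,-0.007],"dr":[0,0,0],"gripper":1},
    {"delta_pos":[0,0,-0.1],"dr":[0,0,0],"gripper":1},
    {"delta_pos":[0,0,-0.3],"dr":[0,0,0],"gripper":1},
    {"delta_pos":[0,0,-0.5],"dr":[0,0,0],"gripper":1},
    {"delta_pos":[-0.6,0,-0.6],"dr":[0,0,0],"gripper":1},
    {"delta_pos":[-1,0,-0.6],"dr":[0,0,0],"gripper":1},
    {"delta_pos":[-1,0,-0.6],"dr":[0,0,0],"gripper":1},
    {"delta_pos":[-1,0,-0.6],"dr":[0,0,0],"gripper":1}
  ]
}}

```text
clock: 16.07
position: [0.4995, 0.0425, 0.1622]
eef_rot: [1.0, 0.024, -0.001, -0.0]
wrist_force: [1.0, 0.3, 0.7]
width: 0.997
grasp_force: 0.0
```

Run:
```python
from h import *
st()
for n in('top','scene'):
    c=snap(n,n+'10.png');print(n);padbox(c,[.6548,.0495],.074,.085);P=pts(c);z=P[...,2];fx=P[...,0]+.0465*P[...,1]
    m=(z>.0655)&(z<.085)&(fx>.60)&(fx<.6815)&(P[...,1]>-.13)&(P[...,1]<.15); print('tube',box(P,m))
cv2.imwrite('pics/s10c.png',cv2.resize(ld('scene10.png')['pixels'][200:380,240:480,::-1],None,fx=3,fy=3))
```

```text
{'clock': 16.067, 'joints': [-0.034, 0.386, 1.709, -0.0, 1.048, 1.488], 'position': [0.499, 0.043, 0.162], 'eef_rot': [1.0, 0.024, -0.001, -0.0], 'wrist_force': [0.992, 0.322, 0.684], 'width': 0.997, 'grasp_force': 0.0}
top
511 0.0775 (array([655.9,  53.6]), array([41.1, 69.1]), 0.3)
contour 504.0 [275.7 196.5] [0.6559 0.049  0.0775]
contour 36.5 [276.1 196.7] [0.6555 0.0482 0.0775]
tube (array([656.5,  14.1]), array([ 48.8, 200.4]), 2.52)
scene
908 0.0775 (array([656.4,  49.7]), array([42.6, 60.1]), 2.25)
contour 891.5 [343.  297.6] [0.6573 0.0504 0.0775]
contour 52.0 [342.8 297.2] [0.6567 0.05   0.0775]
tube (array([655.8,  14.8]), array([ 49.9, 200.6]), 2.68)
```

View pics/s10c.png

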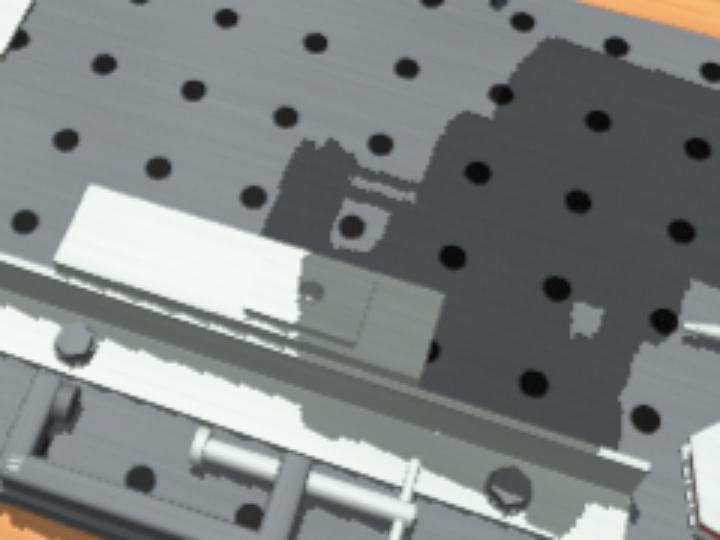

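The pad lies flat on the tube. Both views put its hole, at crop (312,291), within about 1 mm of the tube's hole.

```bash
python3 -c "
from bench import *
print(sign_off())"
```

```text
the job is handed in; nothing more can be done
None
```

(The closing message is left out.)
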